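# Release a denture flask from the ratchet bench press

### The arm

A 6-joint arm with a two-finger parallel gripper is mounted at the origin on a cart in front of the work surface, level with it; the furniture and walls round the work are solid. World frame = base frame: x ahead of the robot, y to its left, z up, the work surface at z = 0. Lengths are in m, angles in rad, forces in N, time in s.
With the tool pointing down it reaches from about 0.3 to 0.85 m from the base axis. Payload 4.2 kg.
Tool frame: the origin (TCP) lies on the centre line of the jaws, within the pads' length; the fingertips stand 22 mm ahead of it and the grasp point (between the pads) lies 3 mm ahead of it (manip.tip_extent is the distance from the TCP to the fingertips, in m); z points along the fingers, y is the line along which they close (so a half turn about z gives the same grasp; the last joint's range is limited). The gripper opens to 91 mm and grips with 3 to 60 N. Pads are 32 mm wide; open, the fingers measure 118 mm over their backs; the gripper's body (76 mm by 178 mm) begins 60 mm behind the grasp point.
Start: joints at [-1.325, 0.32, 1.565, -0, 1.257, -0.02], TCP at [0.151, -0.555, 0.196] pointing down, gripper open.
Joint ranges: [-3.11, 3.11], [-0.84, 2.01], [0.21, 2.61], [-1.34, 4.49], [0.05, 2.63], [-2.56, 2.56]. Speed limits (rad/s): [2.57, 2.57, 3.14, 3.14, 3.14, 3.14].

### API

Orientations are given as a rotation vector (axis times angle).
In Python, from cell import readout, optics, manip gives the robot as it stands. The module is installed in compiled form; this text tells all that it offers.
- The arm moves only by the shell command python3 -m pendant 'ROWS' [FORCE]. ROWS is a JSON object whose one key "plan" holds a list of rows, each a list of 3 entries, a list of its own where there are three numbers: the turn, a rotation vector about the world's x, y, z in rad, then the shift along the world's x, y, z in m, then the opening, from 0 (shut) to 1 (fully open). A call has 1 to 20 rows; each row shifts and turns the commanded pose from where the row before left it; what a row does not reach is not made up. A row lasts 1/10 s, in which the tool goes at most 50 mm and 8.59 degrees, less where a joint would pass 70% of its speed; a pose out of reach is approached as far as the arm can. A call is refused whole if a number of a shift passes 0.05 or a number of a turn 0.15, either way. A call with a gripper value outside its range is refused whole. The fingers move at their own pace and stop on an object; FORCE is the grip in N (left out, the last holds). Time passes only in rows, so rows that do not move let the fingers close. It gives the time, the measured TCP pose, the force, the opening and the grip force at its end, in the units of the state.
- readout.state(): the state, without advancing time (a new reading comes with each control period).
- optics.grab_frame(name): name is "scene" or "top" or "wrist"; returns (picture, depth): 480x640x3 uint8, red, green, blue; 480x640 float32, m along the optical axis (not along the pixel's ray), 0 where there is no reading.
- optics.calibration(name): a dict with "fx", "fy", "cx", "cy" (pixels), "rvec" (rotation vector, rad) and "tvec" (3), from world to camera coordinates, as OpenCV has them. Camera axes: x right, y down, z forward; pixel columns grow to the right and rows downward; lengths in m; the calibration is good to about 2 mm. The wrist camera is an equidistant fisheye: a pixel r from the principal point sees the ray r / f radians off the axis. A picture is of the moment at which its call begins: read the wrist's pose just before it. calibration takes no time and is no camera call; for the wrist camera it gives the pose at the moment of the call.
- manip.finish_job(): hands the job in; it is judged then, once.
The state is a dict: "time_s": time; "q": joint angles; "joint_vel": joint speeds; "tau": joint torques, N m; "tcp_pos": TCP position; "tool_rot": TCP orientation; "contact_force": force on the tool from outside, world axes, zero at the start; "ft_torque": the same for the moment, N m; "gripper_width": finger opening in m; "gripper_force": force on a finger pad.
Only numpy, scipy, OpenCV 4.12 (cv2) and the standard library are available. Lean on these libraries where they do the work, as an engineer would, in place of code of your own. Each camera call takes 0.05 s, during which the arm holds its last target. There are 200 camera calls.

### The job

The denture flask has finished its time under the ratchet press. Lift the press's pawl out of the ratchet wheel and throw it right back so that it stays clear, turn the wheel backward by its crank handle until the ram has risen clear of the flask and stays up, then draw the flask out by its wooden handle along the bed to the front stop pins and let go. Keep the flask flat on the bed and leave the other things on the bench where they are.

Things in the scene. Friction and masses are not known exactly. Their poses are not given: they have to be found in the camera images.
- press: Blue cast C-frame bench press fixed to the bench, base 257 x 110 mm, 200 mm tall. Origin: on the ram's axis at bench height; z up; own -x is its open front, where the flask is drawn out; the wheel's shaft lies along y, the wheel on the +y side, roughly facing the robot. Base x -152..+105; column x +52..+102; head x -33..+102, y -26..+26, z 115..185 mm. Top of the steel bed z = 14 mm.
- pawl (a joint): Pawl's hinge, rad, about the press's y axis through pawl_pivot. -0.1 to 0.2 with the nose in the wheel's teeth, where it drops by its own weight; grows as the pawl is lifted up and over, away from the wheel, toward the press's +x. Upright at about 1.0; beyond that it falls back by its own weight on its rest at 2.15 and stays.
- pawl_grip (a point): Middle of the pawl's red round handle pin, 15 mm thick, 50 mm long, along the press's y axis (press y = 46 to 96 mm, this point 72), 36 mm from pawl_pivot, about which it turns with the pawl. Nothing stands above it.
- pawl_pivot (a point): Point on the pawl's hinge axis (the axis is the press's own y), level in y with pawl_grip; press frame (91.6, 72, 176) mm.
- ratchet_wheel (a joint): Wheel's hinge, rad, about the press's y axis. Starts at 0 to 0.25, grows as it turns backward: the crank handle goes from the press's -x side up, over the top, to +x (seen by the robot: right, up, left). Stop at 2.25. Each rad lifts the ram 14 mm. With the pawl in, the teeth block it at about 0.3: never force it. Friction (0.25 Nm) holds wheel and ram where they are left.
- crank_grip (a point): Middle of the wheel's black spinning crank handle, 19 mm thick, 56 mm long, along the press's y axis (press y = 46 to 101 mm, this point 75), 42 mm from the wheel's axis; at wheel joint 0 it is level with the axis on its -x side, and it turns with the wheel. The wheel is 114 mm across, press y = 33 to 43.
- wheel_axis (a point): Point on the wheel's axis, level in y with crank_grip; press frame (20, 75, 148) mm.
- ram (a joint): Height of the ram over its lowest place, m (0.014 x wheel angle, to 0.0315). A square steel bar with a foot 52 mm across; under the foot a centring boss 26 mm thick and 10 mm long sits in the recess of the flask's lid and leaves it at a ram height of about 0.009.
- flask: Round brass denture flask, 84 mm across, 58 mm tall, about 0.6 kg, loose, on the press bed under the ram; its lid has a recess 35 mm wide and 12 mm deep; round it a steel strap with a wooden handle. Origin: centre of its underside; z up; the handle points along its own -x.
- flask_grip (a point): Middle of the flask's wooden handle, a level bar 16 mm wide (flask's y), 20 mm tall and 62 mm long (flask's x), its middle 35 mm above the flask's underside and 100 mm from the flask's axis.
- cast_pink: Dental cast with pink gums, 55 x 65 x 31 mm, loose on the bench to the right of the press, toward the back; leave alone. Origin: centre of its underside.
- white_tub: White plastic tub with lid, 58 mm across and 40 mm tall, loose on the bench to the right; leave alone. Origin: centre of its underside.
- bed_stop (a point): Midpoint between the two steel stop pins at the front of the bed, at bed height; press frame (-136.5, 0, 14) mm. The pins are 10 mm thick, 14 mm high, 44 mm apart; the flask's handle passes between and above them and the flask stops against them with its centre 95 mm in front of the ram's axis.
- petri_dish: Clear flat glass dish, 61 mm across and 12 mm tall, loose on the bench to the left of and nearer than the press; leave alone. Origin: centre of its underside.

How it is judged:
By the outcome, as a careful person would: the job done as asked, in the order asked, and still so for the second after the job is handed in, with the robot touching nothing.
It also fails if it takes over 67 s, if anything falls off the work surface, if the arm or the gripper's body presses on something with over 40 N, if the wrist force passes 120 N, or if a joint passes its speed limit or range.

## Working session

There is one attempt and no reset: what is moved stays moved. The work goes in short steps, Python scripts to look and compute and a shell command to move; the robot and the scene stay as the last step left them, time stands still between calls to the robot, and variables do not carry over. Pictures are saved under pics/ and viewed, at most 10 in all, crops included, and the job is handed in when it is done.

```bash
mkdir -p pics
cat > h.py <<'E'
import numpy as np, cv2
from cell import readout, optics, manip
def grab(n):
    p,d=optics.grab_frame(n); c=optics.calibration(n); return p,d,c
def cloud(d,c):
    v,u=np.mgrid[0:480,0:640]
    P=np.stack([(u-c['cx'])/c['fx']*d,(v-c['cy'])/c['fy']*d,d],-1)
    R=cv2.Rodrigues(np.array(c['rvec'],float))[0]
    return (P-np.array(c['tvec']).ravel())@R
def proj(X,c):
    K=np.array([[c['fx'],0,c['cx']],[0,c['fy'],c['cy']],[0,0,1.]])
    return cv2.projectPoints(np.array(X,float).reshape(-1,1,3),np.array(c['rvec'],float),np.array(c['tvec'],float),K,None)[0].reshape(-1,2)
E
python3 - <<'E'
from h import *
for n in ('scene','top'):
    p,d,c=grab(n); cv2.imwrite(f'pics/{n}0.png',p[:,:,::-1]); np.savez(f'{n}0.npz',p=p,d=d,X=cloud(d,c))
    print(n,c)
s=readout.state();print(s['time_s'],s['tcp_pos'],s['tool_rot'],s['contact_force'])
E
```

```text
scene {'fx': 453.3275916297313, 'fy': 453.3275916297313, 'cx': 318.37269802617544, 'cy': 231.8722563709159, 'rvec': array([ 0.58302902, -2.47084791,  1.38842767]), 'tvec': array([0.46040939, 0.25498307, 0.93950508])}
top {'fx': 591.546340267737, 'fy': 591.546340267737, 'cx': 321.3745406818946, 'cy': 231.08329480787611, 'rvec': array([ 2.14164584, -2.15819372,  0.15628023]), 'tvec': array([-0.05376284,  0.53022492,  1.39297078])}
0.1 [ 0.15091054 -0.55436779  0.1952103 ] [-3.11236964e+00 -4.16079325e-01  2.92994402e-04] [ 0.41203319 -0.09838405  0.23758397]
```

View pics/scene0.png

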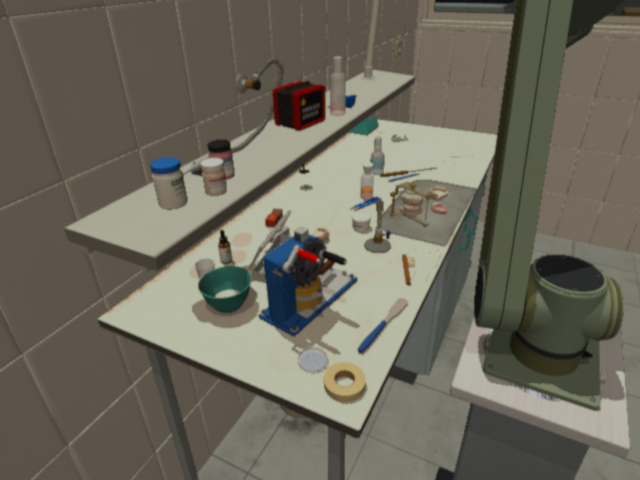

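View pics/top0.png

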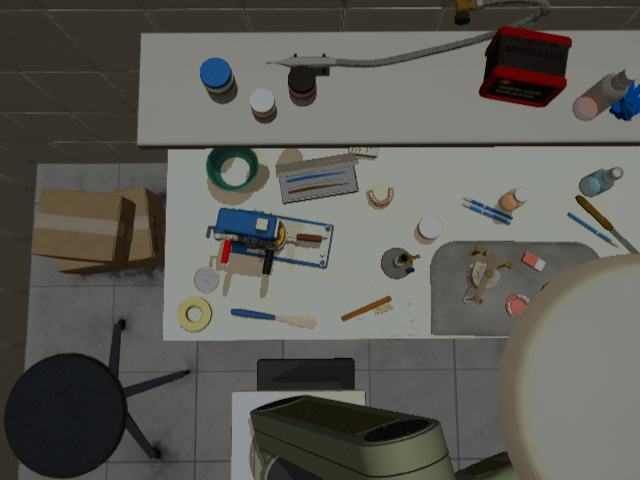

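The pictures show the press at top-view pixels about (207–333, 207–268). Its open front points right (world −y), the red pawl pin is at (225,250) and the black crank at (267,260). The flask handle is at (310,238).

Run:
```python
from h import *
for n in ('top','scene'):
    z=np.load(n+'0.npz');p,X=z['p'].astype(int),z['X'];d=z['d']
    r,g,b=p[...,0],p[...,1],p[...,2]
    roi=(X[...,0]>.3)&(X[...,0]<.75)&(X[...,1]>-.1)&(X[...,1]<.5)&(d>0)
    blue=roi&(b>1.6*r)&(b>60)&(b>g*1.3)
    Z=X[...,2]
    for nm,m in (('head',blue&(Z>.175)&(Z<.2)),('base',blue&(Z>.0)&(Z<.02))):
        q=X[m]; 
        if len(q)<10: print(n,nm,len(q));continue
        print(n,nm,len(q),'z',np.median(q[:,2]),cv2.minAreaRect((q[:,:2]*1000).astype(np.float32)), cv2.boxPoints(cv2.minAreaRect((q[:,:2]*1000).astype(np.float32))).round().tolist())
    red=roi&(r>150)&(g<60)&(b<60)&(Z>.1); q=X[red]; print(n,'red',len(q),np.median(q,0),q.min(0),q.max(0))
    if len(q)>10: print(cv2.minAreaRect((q[:,:2]*1000).astype(np.float32)))
    blk=roi&(p.max(-1)<45)&(Z>.12)&(X[...,0]<.55); q=X[blk]; print(n,'black',len(q),np.median(q,0),q.min(0),q.max(0))
    wood=roi&(r>70)&(r>1.6*b)&(g<.7*r)&(Z>.035)&(Z<.08)&(X[...,1]<.25); q=X[wood]; print(n,'wood',len(q),np.median(q,0))
    if len(q)>10: print(cv2.minAreaRect((q[:,:2]*1000).astype(np.float32)))
p,_,_=grab('top')
for n,(u0,u1,v0,v1) in (('top',(180,350,190,310)),('scene',(220,380,190,350))):
    p=np.load(n+'0.npz')['p'][v0:v1,u0:u1]; cv2.imwrite(f'pics/{n}c.png',cv2.resize(p[:,:,::-1],None,fx=3.5,fy=3.5,interpolation=2))
```

```text
top head 1149 z 0.18448209702760798 ((529.0371704101562, 108.87040710449219), (130.0436248779297, 55.81948471069336), 83.71797943115234) [[494.0, 47.0], [550.0, 41.0], [564.0, 170.0], [508.0, 177.0]]
top base 709 z 0.011432746759873675 ((507.07550048828125, 43.811065673828125), (249.68844604492188, 374.13995361328125), 84.50871276855469) [[309.0, -63.0], [681.0, -98.0], [705.0, 150.0], [333.0, 186.0]]
  return _methods._mean(a, axis=axis, dtype=dtype,
  ret = um.true_divide(
Traceback (most recent call last):
ValueError: zero-size array to reduction operation minimum which has no identity
```

```bash
cat > m.py <<'E'
from h import *
def rect(q): return cv2.minAreaRect((q[:,:2]*1000).astype(np.float32))
for n in ('top','scene'):
    z=np.load(n+'0.npz');p,X=z['p'].astype(int),z['X'];d=z['d']
    r,g,b=p[...,0],p[...,1],p[...,2]
    roi=(X[...,0]>.35)&(X[...,0]<.65)&(X[...,1]>-.1)&(X[...,1]<.3)&(d>0)
    Z=X[...,2]
    blue=(roi&(b>1.6*r)&(b>60)&(b>g*1.3)).astype(np.uint8)
    k,lab,st,_=cv2.connectedComponentsWithStats(blue); 
    i=1+np.argmax(st[1:,4]); 
    for nm,m in (('head',(blue>0)&(Z>.175)&(Z<.2)),('base',(blue>0)&(Z>.0)&(Z<.02)&(X[...,0]>.44))):
        q=X[m]; print(n,nm,len(q))
        if len(q)>9: print(np.median(q,0),rect(q),cv2.boxPoints(rect(q)).round().tolist())
    for nm,m in (('red',roi&(r>110)&(g<.5*r)&(b<.5*r)&(Z>.12)),('black',roi&(p.max(-1)<50)&(Z>.12)&(X[...,0]<.49)),('wood',roi&(r>60)&(r>1.5*b)&(g<.75*r)&(Z>.035)&(Z<.075)&(X[...,1]<.08)&(X[...,0]>.45))):
        q=X[m]; print(n,nm,len(q))
        if len(q)>9: print(np.median(q,0),rect(q),np.percentile(q[:,2],[5,95]),p[m].mean(0))
for n,(u0,u1,v0,v1) in (('top',(180,350,190,310)),('scene',(220,380,190,350))):
    p=np.load(n+'0.npz')['p'][v0:v1,u0:u1]; cv2.imwrite(f'pics/{n}c.png',cv2.resize(p[:,:,::-1],None,fx=3.5,fy=3.5,interpolation=2))
E
python3 m.py
```

```text
top head 1149
[0.5283593  0.11693186 0.1844821 ] ((529.0371704101562, 108.87040710449219), (130.0436248779297, 55.81948471069336), 83.71797943115234) [[494.0, 47.0], [550.0, 41.0], [564.0, 170.0], [508.0, 177.0]]
top base 379
[0.4858673  0.01666856 0.0111138 ] ((517.989990234375, 46.12328338623047), (251.50279235839844, 109.16521453857422), 80.26819610595703) [[443.0, -69.0], [551.0, -87.0], [593.0, 161.0], [485.0, 179.0]]
top red 133
[0.46446841 0.14660493 0.20759114] ((464.70526123046875, 147.1282958984375), (13.869909286499023, 48.517181396484375), 79.22073364257812) [0.20158618 0.211323  ] [139.72180451   6.32330827   1.91729323]
top black 453
[0.4776586  0.06717235 0.16007424] ((462.6080322265625, 95.13276672363281), (96.33505249023438, 67.07366943359375), 74.07711791992188) [0.14741439 0.19999896] [25.99779249 24.73951435 23.78366446]
top wood 182
[ 0.51312334 -0.00921543  0.06046237] ((517.7737426757812, 1.5327339172363281), (39.24172592163086, 114.0956802368164), 7.39818000793457) [0.05394418 0.07392946] [90.04945055 56.29120879 17.97252747]
scene head 532
[0.52951659 0.13986
[... 341 characters left out ...]
1.0], [542.0, -80.0], [588.0, 165.0], [485.0, 184.0]]
scene red 130
[0.46096488 0.14925356 0.20669457] ((462.09112548828125, 148.31719970703125), (12.86361026763916, 48.81033706665039), 80.54000091552734) [0.2014453  0.20930574] [156.35384615   9.93846154   6.03846154]
scene black 595
[0.4808918  0.08931306 0.15649651] ((475.8120422363281, 102.36079406738281), (123.69525146484375, 57.413909912109375), 53.681793212890625) [0.12329707 0.19719321] [31.32605042 29.42689076 29.2       ]
scene wood 97
[0.49070822 0.06327209 0.06627298] ((496.1396179199219, 18.776214599609375), (16.871435165405273, 124.65589141845703), 8.833329200744629) [0.05720489 0.07427538] [79.20618557 52.28865979 20.13402062]
```

View pics/topc.png

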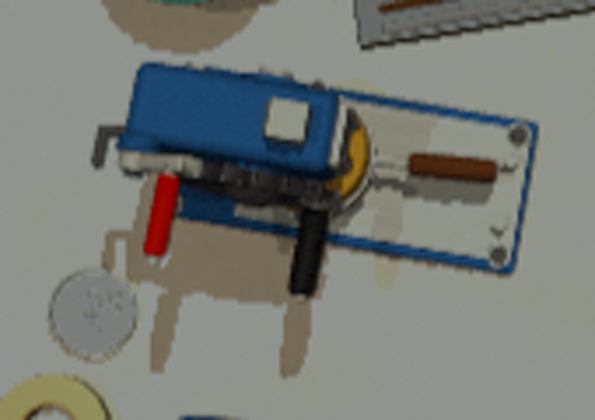

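View pics/scenec.png

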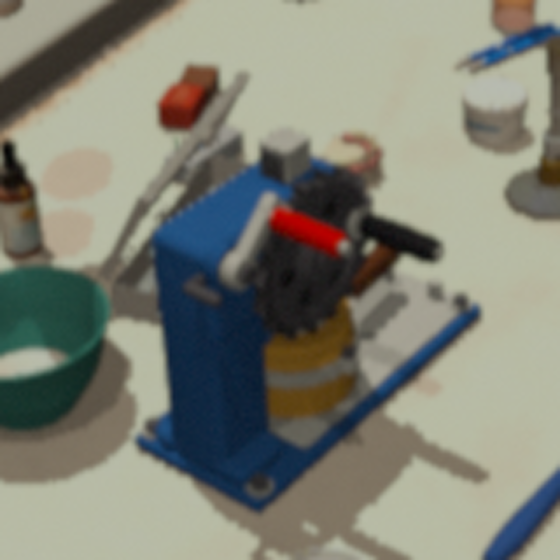

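The pawl is engaged: the pin's distance from the pivot comes out at 36 mm, as given. The crank stands to the front, about level with the axis. Estimated press pose is origin (0.520, 0.072), yaw 80°.

```bash
python3 -m pendant '{"plan":[[[0,0,0.142],[0.008,0.037,0.01],0.45],[[0,0,0.142],[0.008,0.037,0.01],0.45],[[0,0,0.142],[0.008,0.037,0.01],0.45],[[0,0,0.142],[0.01,0.037,0.01],0.45],[[0,0,0.142],[0.012,0.037,0.01],0.45],[[0,0,0.142],[0.016,0.037,0.01],0.45],[[0,0,0.142],[0.018,0.037,0.01],0.45],[[0,0,0.142],[0.018,0.037,0.01],0.45],[[0,0,0.142],[0.018,0.037,0.01],0.45],[[0,0,0.142],[0.018,0.037,0.01],0.45],[[0,0,0.142],[0.018,0.037,0.005],0.45],[[0,0,0.142],[0.02,0.037,0],0.45],[[0,0,0.142],[0.02,0.037,0],0.45],[[0,0,0.142],[0.02,0.037,0],0.45],[[0,0,0.142],[0.02,0.037,0],0.45],[[0,0,0.142],[0.02,0.037,0],0.45],[[0,0,0.142],[0.02,0.037,0],0.45],[[0,0,0.142],[0.02,0.037,0],0.45],[[0,0,0.142],[0.02,0.036,0],0.45],[[0,0,0],[0,0,0],0.45]]}' 20
cat >> h.py <<'E'
O=np.array([.5196,.0721]);YAW=np.radians(80)
A=np.array([[np.cos(YAW),-np.sin(YAW)],[np.sin(YAW),np.cos(YAW)]])
def w(x,y): return O+A@np.array([x,y])/1000
def inv(p): return A.T@(np.array(p)[:2]-O)*1000
def st():
    s=readout.state(); R=cv2.Rodrigues(np.array(s['tool_rot']))[0]
    print('t',s['time_s'],'tcp',np.round(s['tcp_pos'],4),'yaw_y',np.degrees(np.arctan2(R[1,1],R[0,1])).round(1),'z',R[:,2].round(3),'F',np.round(s['contact_force'],1),'w',s['gripper_width'],'press',inv(s['tcp_pos']).round(1))
E
python3 - <<'E'
from h import *
st()
print('pin',inv([.4634,.1477]),'pivot',w(91.6,72))
for n in ('top','scene'):
    z=np.load(n+'0.npz');p,X=z['p'].astype(int),z['X']
    m=(p.max(-1)<50)&(X[...,2]>.1)&(X[...,0]<.458)&(X[...,0]>.39)&(X[...,1]<.12)&(X[...,1]>0.02)
    q=X[m];print(n,len(q),np.median(q,0),np.percentile(q,[5,95],0).round(3).tolist(),[inv(a).round(0) for a in np.percentile(q,[50],0)])
E
```

```text
time_s: 2.1
tcp_pos: [0.4646, 0.1508, 0.2996]
tool_rot: [-0.27, -3.129, -0.002]
contact_force: [-0.3, -1.0, 0.8]
gripper_width: 0.0411
gripper_force: 0.0
t 2.1 tcp [0.4646 0.1508 0.2996] yaw_y 80.1 z [-0.001  0.001 -1.   ] F [-0.3 -1.   0.8] w 0.041051341647116824 press [67.9 67.8]
pin [64.69243854 68.47399795] pivot [0.46460001 0.17481106]
top 135 [0.43875463 0.06244407 0.15614575] [[0.421, 0.054, 0.152], [0.456, 0.071, 0.161]] [array([-24.,  78.])]
scene 101 [0.43909932 0.06802191 0.15542073] [[0.421, 0.063, 0.147], [0.456, 0.072, 0.159]] [array([-18.,  79.])]
```

```bash
python3 -m pendant '{"plan":[[[0,0,0],[-0.002,-0.003,-0.03],0.45],[[0,0,0],[-0.001,0,-0.03],0.45],[[0,0,0],[0,0,-0.02],0.45],[[0,0,0],[0,0,-0.01],0.45],[[0,0,0],[0,0,0],0.45]]}'
python3 -c "
from h import *
st()
p,d,c=grab('scene'); cv2.imwrite('pics/s1.png',cv2.resize(p[150:350,220:420,::-1],None,fx=3,fy=3,interpolation=2))"
```

```text
time_s: 2.6
tcp_pos: [0.459, 0.1434, 0.2099]
tool_rot: [-0.28, -3.126, 0.002]
contact_force: [-1.2, 0.1, 0.8]
gripper_width: 0.0408
gripper_force: 0.0
t 2.6 tcp [0.459  0.1434 0.2099] yaw_y 79.8 z [-0.003 -0.001 -1.   ] F [-1.2  0.1  0.8] w 0.04082377604219648 press [59.7 72. ]
```

View pics/s1.png

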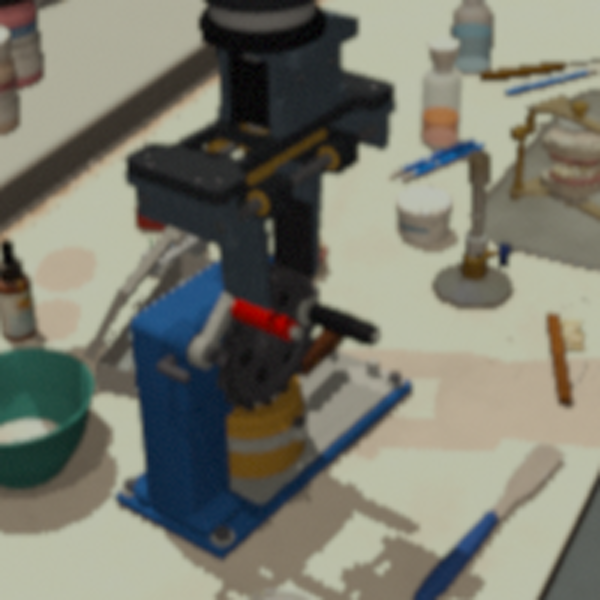

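```bash
python3 -c "
from h import *
c=optics.calibration('scene')
R=cv2.Rodrigues(np.array(c['rvec']))[0]; print('cam',-R.T@c['tvec'])
def pp(x,y,z): return ((proj([*w(x,y),z],c)[0]-[220,150])*3).round()
print('pin inner/outer',pp(65,46,.201),pp(65,96,.201))
for x in (20,34,60,80,94): print(x,pp(x,72,.188),pp(x,88,.188),pp(x,56,.188))
for x in (-29,-160,149): print(x,pp(x,72,.27),inv([0,0]))
"
python3 - <<'E'
from h import *
p,d,c=grab('scene'); X=cloud(d,c)
# gripper points: profile of depth cloud, press coords, z bins
m=(X[...,2]>.187)&(X[...,2]<.24)&(np.hypot(X[...,0]-.46,X[...,1]-.145)<.1)
q=X[m];pr=(q[:,:2]-O)@A*1000;col=p[m].astype(int)
red=(col[:,0]>110)&(col[:,1]<50)
print('red',np.percentile(pr[red],[5,50,95],0).round(),np.percentile(q[red,2],[5,50,95]))
for z in (.2,.215,.23):
    k=(abs(q[:,2]-z)<.006)&~red; print(z,k.sum(),np.percentile(pr[k],[2,10,25,50,75,90,98],0).round().tolist())
cv2.imwrite('pics/w1.png',grab('wrist')[0][:,:,::-1])
E
```

```text
cam [0.09004273 0.80290509 0.71196818]
pin inner/outer [234. 309.] [293. 333.]
20 [305. 307.] [324. 315.] [287. 300.]
34 [293. 316.] [312. 324.] [275. 309.]
60 [270. 334.] [288. 342.] [251. 326.]
80 [251. 348.] [270. 356.] [232. 340.]
94 [238. 358.] [257. 366.] [219. 350.]
-29 [346. 176.] [-161.23223211  499.18607486]
-160 [447. 108.] [-161.23223211  499.18607486]
149 [174. 290.] [-161.23223211  499.18607486]
red [[62. 49.]
 [67. 68.]
 [70. 90.]] [0.20207379 0.20646878 0.20949616]
0.2 137 [[2.0, 32.0], [8.0, 34.0], [18.0, 38.0], [66.0, 41.0], [69.0, 78.0], [72.0, 94.0], [77.0, 98.0]]
0.215 5 [[60.0, 75.0], [61.0, 76.0], [62.0, 79.0], [62.0, 81.0], [64.0, 90.0], [64.0, 92.0], [64.0, 93.0]]
0.23 70 [[32.0, 57.0], [36.0, 60.0], [37.0, 66.0], [39.0, 76.0], [86.0, 87.0], [87.0, 89.0], [89.0, 90.0]]
```

View pics/w1.png

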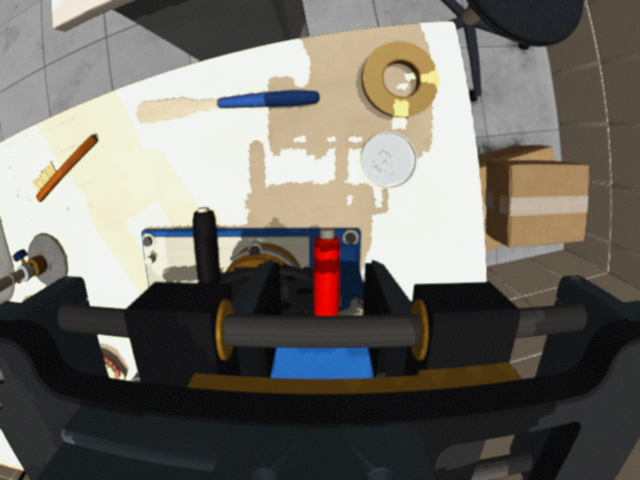

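Run:
```python
from h import *
print(manip.tip_extent); st()
p,d,c=grab('scene'); X=cloud(d,c)
pr=(X[...,:2]-O)@A*1000
# scan along image column of leading finger in crop coords x=240..265
for cu in (235,250,265,300):
    u=220+cu//3
    for v in range(150+66,150+120,3):
        print(cu,(v-150)*3,p[v,u],pr[v,u].round(),X[v,u,2].round(3))
```

```text
0.022
t 2.75 tcp [0.4608 0.1441 0.2122] yaw_y 79.8 z [ 0.002  0.001 -1.   ] F [-0.5  1.7  0.4] w 0.0411189775230379 press [60.7 70.4]
235 198 [27 29 32] [135. 110.] 0.339
235 207 [37 39 41] [133. 109.] 0.332
235 216 [35 40 42] [135. 110.] 0.328
235 225 [34 40 43] [136. 110.] 0.322
235 234 [38 42 45] [134. 108.] 0.314
235 243 [33 39 44] [92. 72.] 0.275
235 252 [32 39 43] [93. 73.] 0.27
235 261 [34 40 45] [91. 70.] 0.261
235 270 [35 41 45] [91. 70.] 0.254
235 279 [35 41 45] [91. 69.] 0.247
235 288 [35 40 45] [88. 67.] 0.238
235 297 [119  57  53] [60. 42.] 0.206
235 306 [143  17   9] [66. 47.] 0.204
235 315 [84  9  7] [69. 49.] 0.199
235 324 [30 29 28] [57. 38.] 0.181
235 333 [27 26 25] [61. 41.] 0.177
235 342 [30 28 27] [61. 41.] 0.169
235 351 [32 30 30] [62. 41.] 0.162
250 198 [60 55 50] [113. 103.] 0.327
250 207 [44 43 40] [114. 104.] 0.322
250 216 [35 40 44] [100.  92.] 0.305
250 225 [36 41 45] [92. 85.] 0.293
250 234 [35 43 45] [94. 86.] 0.287
250 243 [37 43 47] [92. 84.] 0.279
250 252 [35 40 44] [91. 83.] 0.272
250 261 [35 40 45] [91. 82.] 0.265
250 270 [36 41 45] [91. 82.] 0.259

[... 921 characters left out ...]
3 43] [34. 46.] 0.156
265 351 [37 35 34] [33. 45.] 0.147
300 198 [26 28 29] [40. 85.] 0.288
300 207 [18 17 15] [39. 84.] 0.28
300 216 [11 12 13] [41. 85.] 0.275
300 225 [17 14 14] [38. 83.] 0.267
300 234 [17 16 17] [40. 84.] 0.261
300 243 [17 14 17] [39. 84.] 0.253
300 252 [18 16 18] [36. 81.] 0.244
300 261 [18 17 18] [39. 83.] 0.239
300 270 [25 25 25] [38. 82.] 0.231
300 279 [35 33 32] [-16.  40.] 0.181
300 288 [33 30 30] [-15.  41.] 0.173
300 297 [39 37 36] [-20.  37.] 0.162
300 306 [79 78 71] [-16.  40.] 0.157
300 315 [82 80 72] [-15.  40.] 0.149
300 324 [63 55 50] [-20.  36.] 0.137
300 333 [69 68 60] [59. 97.] 0.198
300 342 [41 39 39] [-14.  40.] 0.126
300 351 [34 32 31] [-12.  42.] 0.12
```

The scene depth puts the visible fingertips at z ≈ 0.23, but the given tip distance says 0.19. I'll check this against the wrist camera before trusting either.

Run:
```python
from h import *
st(); s=readout.state(); c=optics.calibration('wrist'); p,d=optics.grab_frame('wrist')
R=cv2.Rodrigues(np.array(c['rvec']))[0]; t=np.array(c['tvec']).ravel(); C=-R.T@t
Rt=cv2.Rodrigues(np.array(s['tool_rot']))[0]; T=np.array(s['tcp_pos'])
print('cam in tool',(Rt.T@(C-T)).round(4),'axis',(Rt.T@R[2]).round(3))
def pf(X):
    q=R@X+t; th=np.arctan2(np.hypot(q[0],q[1]),q[2]); a=np.arctan2(q[1],q[0]); return [c['cx']+c['fx']*th*np.cos(a),c['cy']+c['fy']*th*np.sin(a)]
for zz in (.022,0,-.02):
  for yy in (-.0205,.0205,-.034,.034):
    for xx in (-.016,.016): print(zz,yy,xx,np.round(pf(T+Rt@[xx,yy,zz])))
# cloud in tool frame
v,u=np.mgrid[0:480,0:640]; dx=(u-c['cx'])/c['fx'];dy=(v-c['cy'])/c['fy'];r=np.hypot(dx,dy)+1e-9
P=np.stack([np.tan(r)*dx/r*d,np.tan(r)*dy/r*d,d],-1)
W=(P-t)@R; L=(W-T)@Rt
for (uu,vv) in ((265,266),(265,275),(262,290),(375,266),(376,280),(325,260),(325,300),(327,240),(205,212)): print(uu,vv,p[vv,uu],'tool',(L[vv,uu]*1000).round(),'world',W[vv,uu].round(3))
```

```text
t 2.8 tcp [0.4608 0.1442 0.2123] yaw_y 79.8 z [ 0.002  0.001 -1.   ] F [-0.1  0.4  0.5] w 0.04108166349780094 press [60.8 70.4]
cam in tool [ 0.073  -0.001  -0.1883] axis [-0.261 -0.001  0.965]
0.022 -0.0205 -0.016 [290. 290.]
0.022 -0.0205 0.016 [289. 240.]
0.022 0.0205 -0.016 [357. 290.]
0.022 0.0205 0.016 [358. 240.]
0.022 -0.034 -0.016 [268. 290.]
0.022 -0.034 0.016 [266. 240.]
0.022 0.034 -0.016 [379. 290.]
0.022 0.034 0.016 [381. 240.]
0 -0.0205 -0.016 [287. 306.]
0 -0.0205 0.016 [285. 251.]
0 0.0205 -0.016 [360. 306.]
0 0.0205 0.016 [362. 251.]
0 -0.034 -0.016 [263. 305.]
0 -0.034 0.016 [260. 251.]
0 0.034 -0.016 [384. 305.]
0 0.034 0.016 [387. 251.]
-0.02 -0.0205 -0.016 [284. 322.]
-0.02 -0.0205 0.016 [281. 263.]
-0.02 0.0205 -0.016 [364. 322.]
-0.02 0.0205 0.016 [367. 263.]
-0.02 -0.034 -0.016 [258. 322.]
-0.02 -0.034 0.016 [254. 263.]
-0.02 0.034 -0.016 [390. 322.]
-0.02 0.034 0.016 [394. 263.]
265 266 [24 29 33] tool [ 17. -27. -27.] world [0.439 0.12  0.239]
265 275 [27 32 35] tool [ 17. -25. -39.] world [0.439 0.122 0.252]
262 290 [18 18 21] tool [ 16. -25. -53.] world [0.441 0.123 0.266]
375 266 [24 31 30] tool [ 17.  23. -27.] world [0.448 0.17  0.24 ]
376 280 [19 17 18] tool [ 15.  22. -40.] world [0.45  0.169 0.253]
325 260 [144  11   5] tool [10.  1.  4.] world [0.451 0.147 0.208]
325 300 [239   2   0] tool [-15.   1.   5.] world [0.476 0.142 0.207]
327 240 [160   6   0] tool [21.  2.  6.] world [0.441 0.15  0.207]
205 212 [37 37 33] tool [ 27. -82.  57.] world [0.42  0.068 0.156]
```

Both cameras agree that the whole gripper sits about 40 mm higher along its axis than the reported TCP implies. Going lower is clear of obstacles either way, so I'll descend and check.

```bash
python3 -m pendant '{"plan":[[[0,0,0],[0.001,0.004,-0.012],0.45],[[0,0,0],[0,0,-0.015],0.45],[[0,0,0],[0,0,-0.013],0.45],[[0,0,0],[0,0,0],0.45]]}'
cat >> h.py <<'E'
def tipz():
    s=readout.state(); p,d,c=grab('wrist')
    R=cv2.Rodrigues(np.array(c['rvec']))[0]; t=np.array(c['tvec']).ravel()
    Rt=cv2.Rodrigues(np.array(s['tool_rot']))[0]; T=np.array(s['tcp_pos'])
    v,u=np.mgrid[0:480,0:640]; dx=(u-c['cx'])/c['fx'];dy=(v-c['cy'])/c['fy'];r=np.hypot(dx,dy)+1e-9
    W=(np.stack([np.tan(r)*dx/r*d,np.tan(r)*dy/r*d,d],-1)-t)@R; L=(W-T)@Rt*1000
    return p,W,L
E
python3 - <<'E'
from h import *
st(); p,W,L=tipz(); 
h=s=readout.state()['gripper_width']*500
m=(abs(L[...,0])<20)&(abs(abs(L[...,1])-h-6)<9)&(p.max(-1)<60)&(L[...,2]>-60)&(L[...,2]<40)
print('tip tool z pct',np.percentile(L[m][:,2],[50,90,95,99]))
p,d,c=grab('scene'); X=cloud(d,c); cv2.imwrite('pics/s2.png',p[:,:,::-1]); pr=(X[...,:2]-O)@A*1000
m=(pr[...,0]>82)&(pr[...,0]<98)&(pr[...,1]>56)&(pr[...,1]<92)&(X[...,2]>.15); print('lead finger min z',np.percentile(X[m][:,2],[1,5,20]) if m.any() else 0)
E
```

```text
time_s: 3.25
tcp_pos: [0.4597, 0.148, 0.169]
tool_rot: [-0.278, -3.125, 0.002]
contact_force: [-0.2, 0.0, 0.5]
gripper_width: 0.041
gripper_force: 0.0
t 3.25 tcp [0.4597 0.148  0.169 ] yaw_y 79.8 z [-0.004 -0.001 -1.   ] F [-0.2  0.   0.5] w 0.04104591508195286 press [64.4 72.2]
tip tool z pct [-43.29656071 -25.89018733 -23.01877081 -20.20670656]
lead finger min z [0.19202184 0.20049754 0.22643636]
```

```bash
python3 -m pendant '{"plan":[[[0,0,0],[0,0,0],0.3],[[0,0,0],[0,0,0],0.3],[[0,0,0],[0.0005,0.004,0.002],0.3],[[0,0,0],[0.0005,0.005,0.003],0.3],[[0,0,0],[0.001,0.006,0.003],0.3],[[0,0,0],[0.001,0.006,0.003],0.3],[[0,0,0],[0.001,0.006,0.001],0.3],[[0,0,0],[0.001,0.006,0],0.3],[[0,0,0],[0.001,0.006,0],0.3],[[0,0,0],[0.001,0.006,0],0.3],[[0,0,0],[0,0,0],0.3]]}'
python3 - <<'E'
from h import *
st()
p,d,c=grab('scene'); X=cloud(d,c); r,g=p[...,0].astype(int),p[...,1]
m=(r>100)&(g<50)&(X[...,2]>.15)&(X[...,2]<.25)&(X[...,0]<.52); pr=(X[m][:,:2]-O)@A*1000; print('pin',m.sum(),np.median(pr,0).round(),np.median(X[m][:,2]))
E
```

```text
time_s: 4.45
tcp_pos: [0.4682, 0.1943, 0.1827]
tool_rot: [-0.278, -3.129, -0.001]
contact_force: [-0.3, 1.7, 1.1]
gripper_width: 0.0278
gripper_force: 1.1
t 4.45 tcp [0.4682 0.1943 0.1827] yaw_y 79.9 z [-0.     0.001 -1.   ] F [-0.3  1.7  1.1] w 0.027798416121368765 press [111.4  71.9]
pin 4 [121.  91.] 0.20327880012153035
```

```bash
python3 -m pendant '{"plan":[[[0,0,0],[0.001,0.006,-0.003],0.4],[[0,0,0],[0.001,0.006,-0.003],0.45],[[0,0,0],[0,0,0.01],0.45],[[0,0,0],[0,0,0.03],0.45],[[0,0,0],[0,0,0.04],0.45],[[0,0,0],[-0.008,-0.045,0.03],0.45],[[0,0,0],[-0.008,-0.045,0],0.45],[[0,0,0],[-0.008,-0.045,0],0.45],[[0,0,0],[0,0,0],0.45]]}'
python3 - <<'E'
from h import *
st()
for n in ('scene','top'):
    p,d,c=grab(n); X=cloud(d,c); r,g=p[...,0].astype(int),p[...,1]
    m=(r>100)&(g<50)&(X[...,2]>.15)&(X[...,2]<.25)&(X[...,0]<.52)&(X[...,0]>.4); pr=(X[m][:,:2]-O)@A*1000; print(n,'pin',m.sum(),np.median(pr,0).round(),np.median(X[m][:,2]))
    m=(p.max(-1)<50)&(X[...,2]>.13)&(X[...,2]<.2)&(X[...,0]<.458)&(X[...,0]>.39)&(X[...,1]<.12)&(X[...,1]>0.02)
    if m.sum()>5: print('crank',m.sum(),np.median((X[m][:,:2]-O)@A*1000,0).round(),np.median(X[m][:,2]))
E
```

```text
time_s: 5.4
tcp_pos: [0.4457, 0.0698, 0.2857]
tool_rot: [0.287, 3.127, -0.003]
contact_force: [0.1, 2.4, -0.3]
gripper_width: 0.0409
gripper_force: 0.0
t 5.4 tcp [0.4457 0.0698 0.2857] yaw_y 79.5 z [ 0.001 -0.002 -1.   ] F [ 0.1  2.4 -0.3] w 0.04091545569089903 press [-15.1  72.4]
scene pin 144 [128.  72.] 0.19430871551826795
crank 102 [-18.  78.] 0.15489624890176323
top pin 0 [nan nan] nan
  return _methods._mean(a, axis=axis, dtype=dtype,
  ret = um.true_divide(
  ret = ret.dtype.type(ret / rcount)
```

```bash
python3 -m pendant '{"plan":[[[0,0,0],[-0.0076,-0.0052,-0.03],0.5],[[0,0,0],[0,0,-0.04],0.5],[[0,0,0],[0,0,-0.04],0.5],[[0,0,0],[0,0,-0.03],0.5],[[0,0,0],[0,0,-0.02],0.5],[[0,0,0],[0,0,-0.008],0.5],[[0,0,0],[0,0,0],0.1],[[0,0,0],[0,0,0],0.1],[[0,0,0],[0,0,0],0.1],[[0,0,0],[0,0,0],0.1]]}' 20
python3 - <<'E'
from h import *
st(); p,W,L=tipz()
cv2.imwrite('pics/w2.png',p[:,:,::-1])
E
```

```text
time_s: 6.5
tcp_pos: [0.4386, 0.0629, 0.1172]
tool_rot: [0.27, 3.129, -0.021]
contact_force: [-0.0, -20.9, 0.7]
gripper_width: 0.0183
gripper_force: 20.0
t 6.5 tcp [0.4386 0.0629 0.1172] yaw_y 80.1 z [-0.001 -0.013 -1.   ] F [ -0.  -20.9   0.7] w 0.01825955789797446 press [-23.1  78.2]
```

View pics/w2.png

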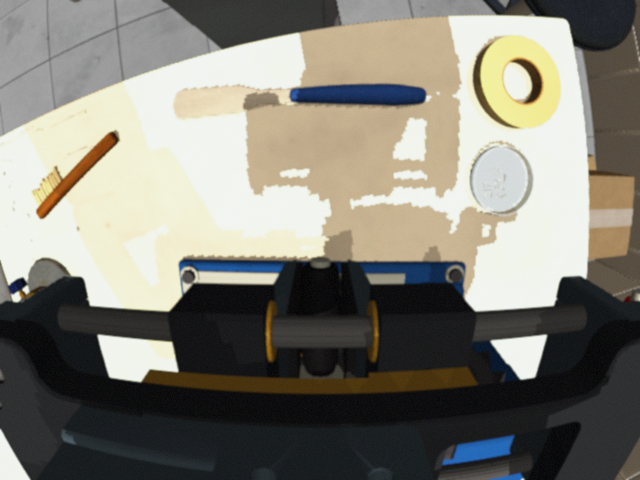

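The crank handle is gripped between the pads (width 18.3 mm). I'll turn it along the arc in parts, checking the force each time.

```bash
python3 -m pendant '{"plan":[[[0,0,0],[0,-0.0015,0],0.1],[[0,0,0],[0.0001,0.0007,0.0058],0.1],[[0,0,0],[0.0003,0.0015,0.0057],0.1],[[0,0,0],[0.0004,0.0023,0.0054],0.1],[[0,0,0],[0.0005,0.003,0.005],0.1]]}'; python3 -c "
from h import *
st()"
```

```text
time_s: 7.05
tcp_pos: [0.4399, 0.0698, 0.1392]
tool_rot: [0.275, 3.129, -0.016]
contact_force: [-0.1, -15.9, -1.1]
gripper_width: 0.0181
gripper_force: 20.0
t 7.05 tcp [0.4399 0.0698 0.1392] yaw_y 80.0 z [-0.001 -0.01  -1.   ] F [ -0.1 -15.9  -1.1] w 0.018081927773271368 press [-16.1  78.1]
```

```bash
python3 -m pendant '{"plan":[[[0,0,0],[0.0005,0.0025,0.0046],0.1],[[0,0,0],[0.0007,0.004,0.004],0.1],[[0,0,0],[0.0008,0.0047,0.0034],0.1],[[0,0,0],[0.0009,0.0052,0.0027],0.1],[[0,0,0],[0,0,0],0.1]]}'; python3 -c "
from h import *
st()
p,d,c=grab('scene'); X=cloud(d,c);pr=(X[...,:2]-O)@A*1000
m=(abs(pr[...,1]-99)<8)&(X[...,2]>.12)&(X[...,2]<.23)&(pr[...,0]<60)&(pr[...,0]>-40)&(p.max(-1)<60); print(m.sum(),np.median(pr[m],0),np.percentile(X[m][:,2],[10,50,90]))"
```

```text
time_s: 7.55
tcp_pos: [0.4435, 0.0893, 0.1548]
tool_rot: [0.276, 3.128, -0.007]
contact_force: [-3.3, -7.4, 4.7]
gripper_width: 0.0182
gripper_force: 20.0
t 7.55 tcp [0.4435 0.0893 0.1548] yaw_y 79.9 z [ 0.001 -0.004 -1.   ] F [-3.3 -7.4  4.7] w 0.018151569272616422 press [ 3.7 78. ]
201 [12.58298948 95.63108558] [0.18952782 0.20580379 0.22558703]
```

```bash
python3 -m pendant '{"plan":[[[0,0,0],[0.001,0.0055,0.0015],0.1],[[0,0,0],[0.001,0.0057,0.0007],0.1],[[0,0,0],[0.001,0.0058,0],0.1],[[0,0,0],[0.001,0.0058,-0.0007],0.1],[[0,0,0],[0.001,0.0056,-0.0013],0.1],[[0,0,0],[0,0,0],0.1]]}'; python3 -c "
from h import *
st()"
```

```text
time_s: 8.2
tcp_pos: [0.4488, 0.1187, 0.1548]
tool_rot: [0.276, 3.127, -0.004]
contact_force: [-1.1, -4.8, 2.9]
gripper_width: 0.0183
gripper_force: 20.0
t 8.2 tcp [0.4488 0.1187 0.1548] yaw_y 79.9 z [ 0.002 -0.002 -1.   ] F [-1.1 -4.8  2.9] w 0.018254895826336884 press [33.6 77.9]
```

```bash
python3 -m pendant '{"plan":[[[0,0,0],[0.0009,0.0052,-0.0022],0.1],[[0,0,0],[0,0,0],0.1],[[0,0,0],[0,0,0],0.5],[[0,0,0],[0,0,0],0.5],[[0,0,0],[0,0,0],0.5],[[0,0,0],[0,0,0.02],0.5],[[0,0,0],[0,0,0.04],0.5],[[0,0,0],[-0.02,0.03,0.04],0.5],[[0,0,0],[-0.03,0.03,0],0.5],[[0,0,0],[-0.03,0.03,0],0.5],[[0,0,0],[0,0,0],1]]}'
python3 - <<'E'
from h import *
st()
p,d,c=grab('top'); X=cloud(d,c);pr=(X[...,:2]-O)@A*1000
cv2.imwrite('pics/t2.png',cv2.resize(p[190:310,180:350,::-1],None,fx=3.5,fy=3.5,interpolation=2))
P=p.astype(int)
m=(P[...,0]>55)&(P[...,0]>1.8*P[...,2])&(P[...,1]<.7*P[...,0])&(pr[...,0]<-60)&(pr[...,0]>-145)&(abs(pr[...,1])<25)&(X[...,2]>.035)
q=X[m]; print('handle',m.sum(),q.mean(0),cv2.minAreaRect((q[:,:2]*1000).astype(np.float32)),pr[m].min(0),pr[m].max(0))
y=pr[m];print('slope',np.degrees(np.arctan(np.polyfit(y[:,0],y[:,1],1)[0])))
m=(P[...,0]>100)&(P[...,1]<50)&(X[...,2]>.15)&(X[...,0]<.52); print('pin',m.sum(),np.median(pr[m],0),np.median(X[m][:,2]))
m=(abs(pr[...,0])<8)&(abs(pr[...,1])<8)&(X[...,2]<.25); print('ram top',np.median(X[m][:,2]))
z=np.load('top0.npz');X0=z['X'];pr0=(X0[...,:2]-O)@A*1000;m=(abs(pr0[...,0])<8)&(abs(pr0[...,1])<8);print('before',np.median(X0[m][:,2]))
p,d,c=grab('scene');cv2.imwrite('pics/s3.png',cv2.resize(p[190:350,220:380,::-1],None,fx=3.5,fy=3.5,interpolation=2))
E
```

```text
time_s: 9.3
tcp_pos: [0.3678, 0.2153, 0.2488]
tool_rot: [-0.271, -3.129, -0.004]
contact_force: [1.1, 0.1, -1.0]
gripper_width: 0.051
gripper_force: 0.0
t 9.3 tcp [0.3678 0.2153 0.2488] yaw_y 80.1 z [-0.001  0.002 -1.   ] F [ 1.1  0.1 -1. ] w 0.05096851795029978 press [114.7 174.4]
handle 121 [ 0.51273439 -0.0277515   0.05819062] ((513.0744018554688, -28.198644638061523), (57.85795593261719, 13.053058624267578), 83.79676055908203) [-128.93099962  -18.24631383] [-70.92556664  -3.5740666 ]
slope 3.6924097942642735
pin 132 [123.54828972  67.88174336] 0.19468688152700356
ram top 0.23611616839551094
before 0.20672512932433462
```

View pics/s3.png

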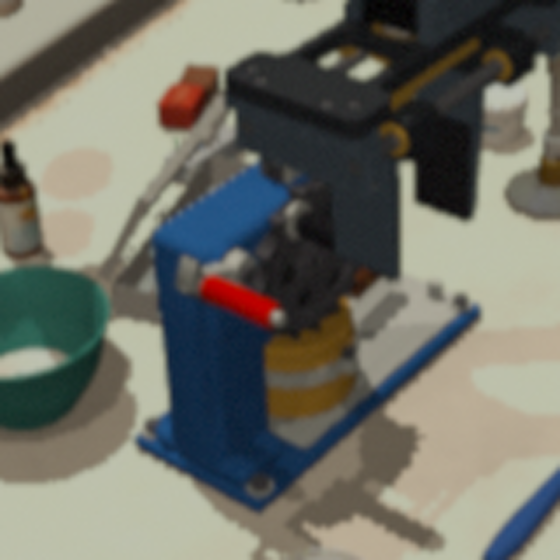

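The pawl is lying back, the crank is over to the left and the ram has risen 29 mm. The flask handle's middle is at (0.513, −0.028) with its axis at 83.8°.

```bash
python3 -m pendant '{"plan":[[[0,0,-0.125],[0,-0.01,0.02],0.6],[[0,0,-0.125],[0,-0.02,0.02],0.6],[[0,0,-0.125],[0.005,-0.022,0.01],0.6],[[0,0,-0.125],[0.01,-0.022,0],0.6],[[0,0,-0.125],[0.015,-0.022,0],0.6],[[0,0,-0.125],[0.015,-0.022,0],0.6],[[0,0,-0.125],[0.015,-0.022,0],0.6],[[0,0,-0.125],[0.015,-0.022,0],0.6],[[0,0,-0.125],[0.015,-0.022,0],0.6],[[0,0,-0.125],[0.015,-0.022,0],0.6],[[0,0,-0.125],[0.02,-0.022,0],0.6],[[0,0,-0.129],[0.02,-0.015,0],0.6],[[0,0,0],[0,0,0],0.6]]}'
python3 - <<'E'
from h import *
st()
p,W,L=tipz(); P=p.astype(int); pr=(W[...,:2]-O)@A*1000
m=(P[...,0]>55)&(P[...,0]>1.8*P[...,2])&(P[...,1]<.7*P[...,0])&(pr[...,0]<-60)&(pr[...,0]>-145)&(abs(pr[...,1])<25)&(W[...,2]>.035)&(W[...,2]<.08)
q=W[m]; print('handle',m.sum(),q.mean(0),cv2.minAreaRect((q[:,:2]*1000).astype(np.float32)))
E
```

```text
time_s: 10.7
tcp_pos: [0.5179, -0.0337, 0.297]
tool_rot: [2.347, 2.088, -0.001]
contact_force: [-0.1, 0.5, -0.5]
gripper_width: 0.0549
gripper_force: 0.0
t 10.7 tcp [ 0.5179 -0.0337  0.297 ] yaw_y -6.7 z [-0.    -0.001 -1.   ] F [-0.1  0.5 -0.5] w 0.05490211404043427 press [-104.5  -16.7]
handle 577 [ 0.51140813 -0.02725968  0.05820901] ((511.1861267089844, -27.94468879699707), (58.343482971191406, 13.9254150390625), 84.88223266601562)
```

```bash
python3 -m pendant '{"plan":[[[0,0,0],[-0.006,0.004,-0.04],0.6],[[0,0,0],[0,0,-0.05],0.6],[[0,0,0],[0,0,-0.05],0.6],[[0,0,0],[0,0,-0.05],0.6],[[0,0,0],[0,0,-0.035],0.6],[[0,0,0],[0,0,-0.022],0.6],[[0,0,0],[0,0,0],0.05],[[0,0,0],[0,0,0],0.05],[[0,0,0],[0,0,0],0.05],[[0,0,0],[0,0,0],0.05],[[0,0,0],[0,0,0],0.05]]}' 5; python3 -c "
from h import *
st()"
```

```text
time_s: 11.85
tcp_pos: [0.5104, -0.0264, 0.0523]
tool_rot: [2.34, 2.094, 0.003]
contact_force: [0.3, 0.6, -0.2]
gripper_width: 0.0175
gripper_force: 0.0
t 11.85 tcp [ 0.5104 -0.0264  0.0523] yaw_y -6.3 z [ 0.002 -0.    -1.   ] F [ 0.3  0.6 -0.2] w 0.017456913016654252 press [-98.6  -8. ]
```

```bash
python3 -m pendant '{"plan":[[[0,0,0],[0,0,0],0.05],[[0,0,0],[0,0,0],0.05],[[0,0,0],[0,0,0],0.05]]}' 5
```

```text
time_s: 12.15
tcp_pos: [0.5097, -0.0263, 0.0513]
tool_rot: [2.341, 2.095, 0.0]
contact_force: [0.8, -0.3, 0.0]
gripper_width: 0.0048
gripper_force: 0.0
```

The fingers closed to 5 mm above the handle, so the real tips do stand about 20 mm behind the reported TCP. I'll reopen, descend by that correction and grip.

```bash
python3 -m pendant '{"plan":[[[0,0,0],[0,0,0],0.5],[[0,0,0],[0,0,0],0.5],[[0,0,0],[0,0,0],0.5],[[0,0,0],[0,0,0],0.5],[[0,0,0],[0.001,-0.001,-0.012],0.5],[[0,0,0],[0,0,-0.012],0.5],[[0,0,0],[0,0,-0.009],0.5],[[0,0,0],[0,0,0],0.5],[[0,0,0],[0,0,0],0.1],[[0,0,0],[0,0,0],0.1],[[0,0,0],[0,0,0],0.1],[[0,0,0],[0,0,0],0.1],[[0,0,0],[0,0,0],0.1]]}' 15; python3 -c "
from h import *
st()"
```

```text
time_s: 13.45
tcp_pos: [0.5116, -0.0274, 0.0186]
tool_rot: [2.341, 2.093, 0.003]
contact_force: [1.6, 0.3, -1.7]
gripper_width: 0.0162
gripper_force: 15.0
t 13.45 tcp [ 0.5116 -0.0274  0.0186] yaw_y -6.4 z [ 0.002 -0.    -1.   ] F [ 1.6  0.3 -1.7] w 0.016213682841149466 press [-99.4  -9.4]
```

```bash
python3 -m pendant '{"plan":[[[0,0,0],[-0.0007,-0.004,0],0.1],[[0,0,0],[-0.0014,-0.0079,0],0.1],[[0,0,0],[-0.0014,-0.0079,0],0.1],[[0,0,0],[-0.0014,-0.0079,0],0.1],[[0,0,0],[-0.0014,-0.0079,0],0.1],[[0,0,0],[-0.0014,-0.0079,0],0.1],[[0,0,0],[-0.0014,-0.0079,0],0.1],[[0,0,0],[-0.0014,-0.0079,0],0.1],[[0,0,0],[-0.0014,-0.0079,0],0.1],[[0,0,0],[-0.0014,-0.0079,0],0.1],[[0,0,0],[-0.0014,-0.0079,0],0.1],[[0,0,0],[0,0,0],0.1]]}'; python3 -c "
from h import *
st()"
```

```text
time_s: 14.65
tcp_pos: [0.4955, -0.1116, 0.0185]
tool_rot: [2.342, 2.094, -0.001]
contact_force: [-2.5, -0.8, 4.8]
gripper_width: 0.0164
gripper_force: 15.0
t 14.65 tcp [ 0.4955 -0.1116  0.0185] yaw_y -6.4 z [-0.    -0.001 -1.   ] F [-2.5 -0.8  4.8] w 0.01636120687124242 press [-185.1   -8.1]
```

```bash
python3 -m pendant '{"plan":[[[0,0,0],[-0.0004,-0.002,0],0.1],[[0,0,0],[-0.0004,-0.002,0],0.1],[[0,0,0],[-0.0004,-0.002,0],0.1],[[0,0,0],[-0.0004,-0.002,0],0.1],[[0,0,0],[-0.0002,-0.001,0],0.1],[[0,0,0],[0,0,0],0.1]]}'; python3 -c "
from h import *
st()"
```

```text
time_s: 15.25
tcp_pos: [0.4942, -0.1187, 0.0183]
tool_rot: [-2.341, -2.094, -0.001]
contact_force: [0.9, 4.6, 2.9]
gripper_width: 0.016
gripper_force: 15.0
t 15.25 tcp [ 0.4942 -0.1187  0.0183] yaw_y -6.4 z [ 0.     0.001 -1.   ] F [0.9 4.6 2.9] w 0.015987633627693502 press [-192.3   -8.1]
```

```bash
python3 -m pendant '{"plan":[[[0,0,0],[-0.0003,-0.0015,0],0.1],[[0,0,0],[-0.0003,-0.0015,0],0.1],[[0,0,0],[0,0,0],0.1]]}'; python3 -c "
from h import *
st()"
```

```text
time_s: 15.55
tcp_pos: [0.4936, -0.1201, 0.018]
tool_rot: [-2.342, -2.089, -0.005]
contact_force: [3.1, 10.5, 3.4]
gripper_width: 0.016
gripper_force: 15.0
t 15.55 tcp [ 0.4936 -0.1201  0.018 ] yaw_y -6.5 z [ 0.     0.004 -1.   ] F [ 3.1 10.5  3.4] w 0.015986173279147933 press [-193.8   -7.8]
```

```bash
python3 -m pendant '{"plan":[[[0,0,0],[-0.0003,-0.0015,0],0.1],[[0,0,0],[0,0,0],0.1]]}'
python3 - <<'E'
from h import *
st()
p,d,c=grab('top'); X=cloud(d,c);pr=(X[...,:2]-O)@A*1000
cv2.imwrite('pics/t3.png',cv2.resize(p[190:310,180:350,::-1],None,fx=3.5,fy=3.5,interpolation=2))
p,d,c=grab('scene'); X=cloud(d,c);pr=(X[...,:2]-O)@A*1000;P=p.astype(int)
cv2.imwrite('pics/s4.png',cv2.resize(p[190:350,220:380,::-1],None,fx=3.5,fy=3.5,interpolation=2))
m=(X[...,2]>.066)&(X[...,2]<.078)&(pr[...,0]<-40)&(pr[...,0]>-150)&(abs(pr[...,1])<50)&(P[...,0]>1.6*P[...,2])
q=pr[m];print('lid',m.sum(),q.min(0),q.max(0),np.median(X[m][:,2]))
if m.sum()>10: print(cv2.minEnclosingCircle(q.astype(np.float32)))
E
```

```text
time_s: 15.75
tcp_pos: [0.4932, -0.1204, 0.0177]
tool_rot: [-2.342, -2.086, -0.006]
contact_force: [3.1, 14.1, 0.5]
gripper_width: 0.016
gripper_force: 15.0
t 15.75 tcp [ 0.4932 -0.1204  0.0177] yaw_y -6.6 z [-0.     0.006 -1.   ] F [ 3.1 14.1  0.5] w 0.016001910101553565 press [-194.2   -7.4]
lid 270 [-138.12348083  -20.24177267] [-59.72288789  39.60931159] 0.07282359486296562
((-98.80584716796875, 8.721404075622559), 39.41456985473633)
```

View pics/s4.png

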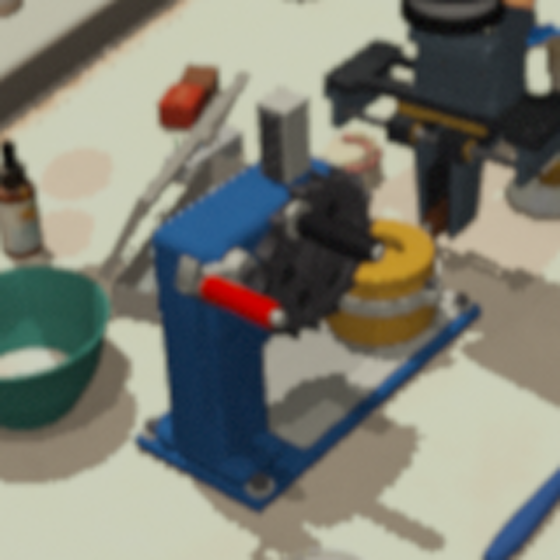

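The flask stands at the front stop pins, with its lid centre at press x ≈ −97 mm. The ram is up and the pawl is back. Now I'll relax the pull, release and lift away.

```bash
python3 -m pendant '{"plan":[[[0,0,0],[0.0002,0.001,0],0.1],[[0,0,0],[0,0,0],0.5],[[0,0,0],[0,0,0],0.5],[[0,0,0],[0,0,0],0.5],[[0,0,0],[0,0,0],0.5],[[0,0,0],[0,0,0.015],0.5],[[0,0,0],[0,0,0.03],0.5],[[0,0,0],[0,0,0.05],0.5],[[0,0,0],[0,-0.02,0.05],0.5],[[0,0,0],[-0.02,-0.04,0.05],0.5],[[0,0,0],[-0.02,-0.04,0],0.5],[[0,0,0],[0,-0.04,0],0.5],[[0,0,0],[0,0,0],0.5]]}'
python3 - <<'E'
from h import *
st()
p,d,c=grab('top'); X=cloud(d,c);pr=(X[...,:2]-O)@A*1000;P=p.astype(int)
cv2.imwrite('pics/t4.png',cv2.resize(p[150:310,170:470,::-1],None,fx=2.6,fy=2.6,interpolation=2))
m=(X[...,2]>.066)&(X[...,2]<.08)&(pr[...,0]<-40)&(pr[...,0]>-150)&(abs(pr[...,1])<60)&(P[...,0]>1.6*P[...,2])
q=pr[m];print('lid',m.sum(),q.min(0),q.max(0),cv2.minEnclosingCircle(q.astype(np.float32)))
z=X[m]; print('plane',np.linalg.lstsq(np.c_[z[:,:2],np.ones(len(z))],z[:,2],rcond=None)[0])
m=(P[...,0]>100)&(P[...,1]<50)&(X[...,2]>.15)&(X[...,0]<.52); print('pin',m.sum(),np.median(pr[m],0),np.median(X[m][:,2]))
m=(abs(pr[...,0])<8)&(abs(pr[...,1])<8)&(X[...,2]<.25); print('ram top',np.median(X[m][:,2]))
E
```

```text
time_s: 17.15
tcp_pos: [0.4581, -0.2555, 0.1972]
tool_rot: [2.344, 2.087, -0.002]
contact_force: [-0.5, 1.1, -0.2]
gripper_width: 0.0458
gripper_force: 0.0
t 17.15 tcp [ 0.4581 -0.2555  0.1972] yaw_y -6.6 z [ 0.001 -0.003 -1.   ] F [-0.5  1.1 -0.2] w 0.045758397513970754 press [-333.3    3.7]
lid 698 [-135.73675718  -41.51595862] [-56.05552334  38.60987327] ((-96.02503967285156, -1.5944477319717407), 40.3736572265625)
plane [ 4.98909472e-05 -7.98168116e-03  7.14709523e-02]
pin 132 [123.73106143  67.0366869 ] 0.19406097891039303
ram top 0.23600409078595103
```

View pics/t4.png

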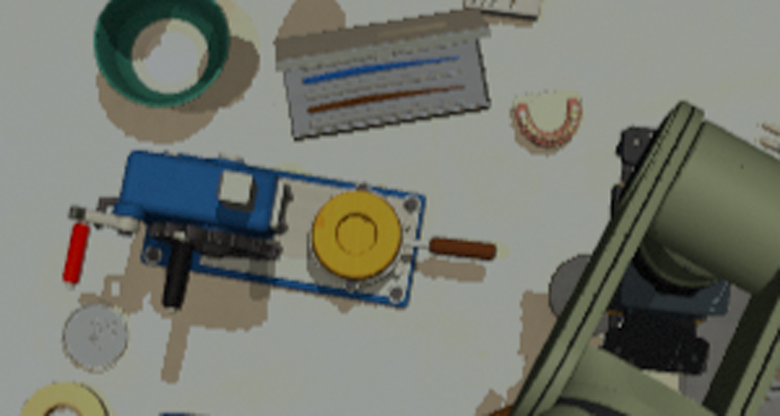

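The flask is flat at the pins, with its centre at press x ≈ −96 mm. The ram is up, the pawl lies back, the gripper is clear and the other things have not moved.

```bash
python3 -c "
from cell import manip
print(manip.finish_job())"
```

```text
the job is handed in; nothing more can be done
None
```

The job is done and handed in at about 17 s: the pawl is thrown back on its rest, the ram is up about 29 mm and staying there, and the flask lies flat against the front stop pins, released; nothing else on the bench was seen to move.

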